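# Fasten the centrifuge rotor with its hold-down screw

## Task

The rotor has just been put back on the centrifuge spindle. Take the hold-down screw with the round black knob out of the stand, lower it upright into the deep well in the middle of the rotor, start its thread by feel at the bottom without forcing it, and screw it in clockwise by hand until its flange sits flush on the hub. Leave it there, and leave the T-handled tool standing where it is.

Things in the scene. Friction and masses are not known exactly. Their poses are not given: they have to be found in the camera images.
- screw_knob (a point): Middle of the hold-down screw's round black ribbed knob (40 mm across, 31 mm tall, grip it anywhere round), on the axis, z up the axis, x along the white line across the knob's top. The screw is one loose rigid piece, 120 mm long, 0.14 to 0.28 kg, standing knob up in one of the stand's two bores, in either.
- screw_flange (a point): Centre of the underside of the screw's steel flange (41 mm across, 5 mm thick), 20.5 mm below the knob's middle, same axes. Below it a smooth shank 22 mm across and 52 mm long, then the thread. The screw is home when this face lies on the hub.
- screw_start (a point): Point on the screw's axis level with the lower ends of its thread, 95 mm below the knob's middle, same axes. Right-hand round thread of two starts, 22 mm across; the lower ends of both starts lie under the two ends of the knob's white line (x). Below it a nose 13 mm across, tapered to 10 mm; its tip is 9.5 mm below this point.
- hub_mouth (a point): Centre of the well's mouth, level with the hub's flat top face (48 mm across), 140 mm above the worktop. The well is upright, 24 mm wide, its mouth countersunk to 32 mm, closed 90 mm down. Within 70 mm of the axis nothing round the hub is higher than 119 mm above the worktop. x axis: line through the two dark notches on the hub, front and back.
- hub_thread (a point): On the well's axis, at the top of the mating two-start thread, 62 mm below the mouth (ends 72 mm below, passage 16.6 mm wide). Set down on it, the screw's flange stays 6 to 14 mm above the hub by its angle, lowest with white line on the notches. Sinks 16 mm per turn clockwise from above (2 mm play), 0.4 to 0.85 turn to home; turned back, it climbs, then drops. Stays where let go.
- centrifuge: Bench centrifuge, off-white, 225 mm wide, 275 mm deep, 130 mm tall, fixed; origin on the worktop under the rotor's axis, x from its sloping front to its back. The open lid stands at the back from 118 mm behind the axis, leaning away, top 350 mm up. In the chamber an aluminium rotor, 163 mm across with ten empty tube places and a steel hub rising in its middle; its brake is on, it does not turn.
- stand: White stand, 60 by 160 mm, 50 mm tall, on a 72 by 172 mm foot, fixed; origin at the centre of its underside, y along its length. Two upright bores 24.5 mm wide, 44 mm deep, at y = +45 and -45 mm: one holds the screw, the other the T-handled tool. The screw's nose rests 6 mm above the worktop, so the middle of its knob is 110.5 mm up.
- lifter_bar (a point): Middle of the cross bar of the T-handled rotor lifting tool: all steel, bar 81 mm long and 13 mm thick, 110 mm above the worktop, within 0.4 rad of square to the stand's length. It stands loose in the other bore and stays there.
Not all that is in view belongs to the job. Leave any green or pink look-alike of the part that bears screw_knob alone.

How it is judged:
By the outcome, as a careful person would: the job done as asked, in the order asked, and still so for the second after the job is handed in, with the robot touching nothing.
It also fails if it takes over 64 s, if anything falls off the work surface, if the arm or the gripper's body presses on something with over 40 N, if the wrist force passes 120 N, or if a joint passes its speed limit or range.

## Robot

A 6-joint arm with a two-finger parallel gripper is mounted at the origin on a cart in front of the work surface, level with it; the furniture and walls round the work are solid. World frame = base frame: x ahead of the robot, y to its left, z up, the work surface at z = 0. Lengths are in m, angles in rad, forces in N, time in s.
With the tool pointing down it reaches from about 0.35 to 0.925 m from the base axis. Payload 6.4 kg.
Tool frame: the origin (TCP) lies midway between the tips of the shut fingers; the grasp point (between the pads) lies 19 mm behind it (ctrl.grasp_offset is the distance from the TCP to the grasp point, in m); z points along the fingers, y is the direction in which the jaws open and shut (so a half turn about z gives the same grasp; the last joint's range is limited). The gripper opens to 85 mm and grips with 20 to 120 N. Pads are 22 mm wide; open, the fingers measure 114 mm over their backs; the gripper's body (76 mm by 85 mm) begins 54 mm behind the grasp point. The pads swing forward as they close: fully open they stand 13 mm farther back than shut.
Start: joints at [-1.31, 0.245, 1.558, -0, 1.339, -0.174], TCP at [0.274, -0.59, 0.231] pointing down, gripper open.
Joint ranges: [-3.13, 3.13], [-1.02, 2.26], [0.13, 2.54], [-0.95, 4.09], [0.21, 2.88], [-2.74, 2.74]. Speed limits (rad/s): [2.57, 2.57, 3.14, 3.14, 3.14, 3.14].

## Interface

Orientations are given as a unit quaternion [w, x, y, z].
In Python, from bench import ctrl gives the robot as it stands.
- The arm moves only by the shell command python3 -m jog 'ROWS'. ROWS is JSON, a list of rows, each a list of 7 numbers: the turn, a rotation vector about the tool's x, y, z in degrees, then the shift along the tool's x, y, z in mm, then the finger opening in mm, from 0 to 85.4. A call has 1 to 12 rows; each row is the pose to reach, as a shift and turn from the pose commanded when the call began, along the tool's axes at that moment; what a row does not reach only later rows make up. A row lasts 1/8 s, in which the tool goes at most 62.5 mm and 10.7 degrees, less where a joint would pass 70% of its speed; a pose out of reach is approached as far as the arm can. A call with a gripper value outside its range is refused whole. The fingers move at their own pace and stop on an object; the grip force is fixed at half the most. Time passes only in rows, so rows that repeat a pose let the fingers close. It gives the time, the measured TCP pose, the force and the opening at its end, in the units of the state.
- ctrl.sense(): the state, without advancing time (a new reading comes with each control period).
- ctrl.capture(name): name is "scene" or "top" or "wrist"; returns a dict with "color" (384x512x3 uint8, red, green, blue), "depth" (384x512 float32, m along the optical axis (not along the pixel's ray), 0 where there is no reading), "fx", "fy", "cx", "cy" (pixels), "position" and "attitude" of the camera in the world. Camera axes: x right, y up, looking along -z (the intrinsics and any distortion apply to the point x, -y, -z); pixel columns grow to the right and rows downward; lengths in m; the calibration is good to about 2 mm. A picture is of the moment at which its call begins.
- ctrl.finish_job(): hands the job in, once; it reports no verdict.
The state is a dict: "clock": time; "joints": joint angles; "joint_velocities": joint speeds; "effort": joint torques, N m; "eef_pos": TCP position; "tcp_rot": TCP orientation; "ft_force": force on the tool from outside, world axes, zero at the start; "moment": the same for the moment, N m; "gripper_width": finger opening in m.
Only numpy, scipy, OpenCV 4.12 (cv2) and the standard library are available. Lean on these libraries where they do the work, as an engineer would, in place of code of your own. Each camera call takes 0.05 s, during which the arm holds its last target.

## Working session

There is one attempt and no reset: what is moved stays moved. The work goes in short steps, Python scripts to look and compute and a shell command to move; the robot and the scene stay as the last step left them, time stands still between calls to the robot, and variables do not carry over. Pictures are saved under pics/ and viewed, and the job is handed in when it is done.

```bash
ls; mkdir -p pics
cat > h.py <<'E'
import numpy as np,cv2
from bench import ctrl
from scipy.spatial.transform import Rotation as R
def rot(q): return R.from_quat([q[1],q[2],q[3],q[0]])
def cap(n,f=None):
    c=ctrl.capture(n)
    if f: cv2.imwrite('pics/'+f,c['color'][:,:,::-1])
    return c
def ray(c,u,v):
    d=np.array([(u-c['cx'])/c['fx'],-(v-c['cy'])/c['fy'],-1.0])
    return np.array(c['position']),rot(c['attitude']).apply(d)
def onz(c,u,v,z):
    p,d=ray(c,u,v); return p+d*(z-p[2])/d[2]
def cloud(c):
    h,w=c['depth'].shape; u,v=np.meshgrid(np.arange(w),np.arange(h))
    Z=c['depth']; P=np.stack([(u-c['cx'])/c['fx']*Z,-(v-c['cy'])/c['fy']*Z,-Z],-1)
    return rot(c['attitude']).apply(P.reshape(-1,3)).reshape(h,w,3)+np.array(c['position'])
def proj(c,X):
    q=rot(c['attitude']).inv().apply(np.array(X)-np.array(c['position']))
    return np.array([c['cx']+c['fx']*q[0]/-q[2],c['cy']-c['fy']*q[1]/-q[2]])
E
python3 - <<'E'
from h import *
print(ctrl.sense())
for n in('scene','top','wrist'):
    c=cap(n,n+'0.png'); print(n,[k for k in c],c['position'],c['attitude'],c['fx'],c['fy'],c['cx'],c['cy'])
E
```

```text
pics
{'clock': 0.0, 'joints': array([-1.31007850e+00,  2.45771062e-01,  1.55904336e+00, -1.49701472e-05,
        1.33868459e+00, -1.74096057e-01]), 'joint_velocities': array([-0.00069077, -0.00056804,  0.00132848, -0.00082548,  0.00096256,
       -0.00012522]), 'effort': array([-7.36766397e-04, -4.29510355e+01, -3.26129222e+01, -1.66240588e-04,
        5.33149941e-03,  8.00716464e-06]), 'eef_pos': array([ 0.27366337, -0.58895993,  0.23019205]), 'tcp_rot': array([-9.51969238e-04,  9.76459233e-01,  2.15699926e-01, -4.85459683e-05]), 'ft_force': array([0.36576974, 0.06589353, 0.5011299 ]), 'moment': array([ 0.00243625,  0.01514242, -0.00967173]), 'gripper_width': 0.08567362877677669}
scene ['color', 'depth', 'fx', 'fy', 'cx', 'cy', 'position', 'attitude'] [0.09531884 0.68726668 0.69437416] [-0.19626225 -0.11651897  0.45861792  0.85882132] 412.8505086524365 412.8505086524365 258.41305083866615 183.86456077091535
top ['color', 'depth', 'fx', 'fy', 'cx', 'cy', 'position', 'attitude'] [ 0.4239908  -0.09990235  1.09142918] [-0.70167347 -0.02379621  0.02148921  0.71177686] 399.8834584853602 399.8834584853602 257.9626128404693 188.38076136167913
wrist ['color', 'depth', 'fx', 'fy', 'cx', 'cy', 'position', 'attitude'] [ 0.33918374 -0.55982091  0.37340402] [ 0.83449923 -0.1211615   0.07816    -0.53181006] 328.80445708538355 328.80445708538355 253.14578358291163 189.33756529491805
```

View pics/top0.png

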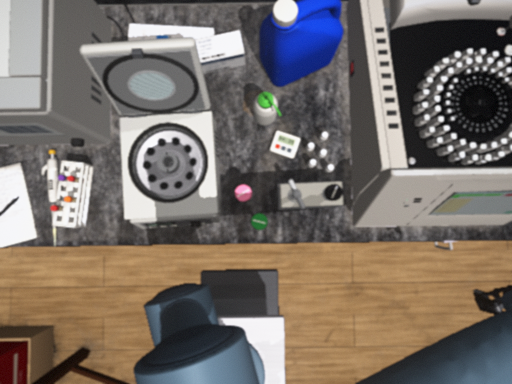

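View pics/scene0.png

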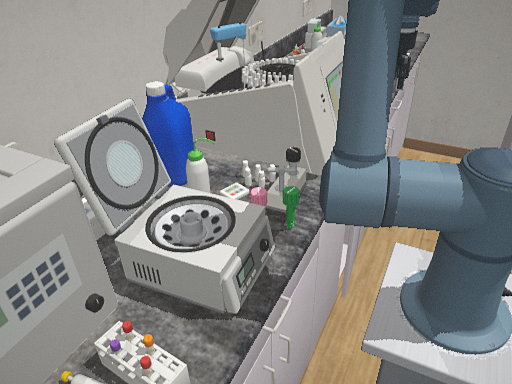

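View pics/wrist0.png

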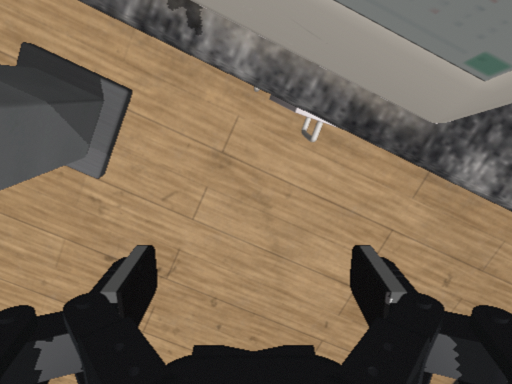

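Run:
```python
from h import *
c=cap('top'); 
im=c['color']; 
a=cv2.resize(im[160:230,225:365],None,fx=5.6,fy=5.6,interpolation=cv2.INTER_CUBIC); cv2.imwrite('pics/t1.png',a[:,:,::-1])
a=cv2.resize(im[110:225,110:225],None,fx=5,fy=5,interpolation=cv2.INTER_CUBIC); cv2.imwrite('pics/t2.png',a[:,:,::-1])
P=cloud(c)
for (u,v) in [(333,192),(170,160),(295,195),(320,196),(244,193),(260,221),(350,220),(360,200),(370,150),(169,145),(125,215),(215,215),(150,50)]:
    print(u,v,P[v,u].round(3))
# obstacles near the stand with heights
m=(P[:,:,2]>0.12)&(P[:,:,0]<0.75)
for y0 in np.arange(-0.5,-0.1,0.02):
    s=m&(P[:,:,1]>y0)&(P[:,:,1]<y0+0.02)&(P[:,:,0]>0.3)
    if s.any(): print(round(y0,2),P[s][:,0].min().round(3),P[s][:,0].max().round(3),P[s][:,2].max().round(3))
```

```text
333 192 [ 0.475 -0.278  0.127]
170 160 [0.564 0.126 0.082]
295 195 [ 0.469 -0.187  0.118]
320 196 [ 0.469 -0.258  0.05 ]
244 193 [ 0.476 -0.063  0.119]
260 221 [ 0.407 -0.101  0.12 ]
350 220 [ 0.404 -0.346  0.   ]
360 200 [ 0.455 -0.346  0.115]
370 150 [ 0.561 -0.345  0.218]
169 145 [0.599 0.123 0.104]
125 215 [0.426 0.223 0.13 ]
215 215 [0.423 0.009 0.11 ]
150 50 [0.741 0.106 0.344]
-0.5 0.302 0.75 0.472
-0.48 0.3 0.75 0.48
-0.46 0.414 0.75 0.352
-0.44 0.414 0.749 0.353
-0.42 0.415 0.75 0.351
-0.4 0.415 0.75 0.352
-0.38 0.415 0.749 0.352
-0.36 0.416 0.75 0.351
-0.3 0.455 0.494 0.13
-0.28 0.455 0.494 0.13
-0.26 0.473 0.477 0.125
-0.2 0.466 0.481 0.122
-0.16 0.654 0.704 0.183
-0.14 0.665 0.718 0.193
-0.12 0.388 0.717 0.188
```

View pics/t1.png

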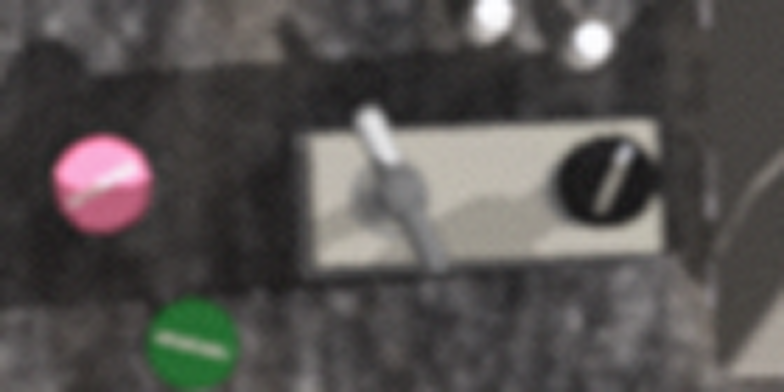

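View pics/t2.png

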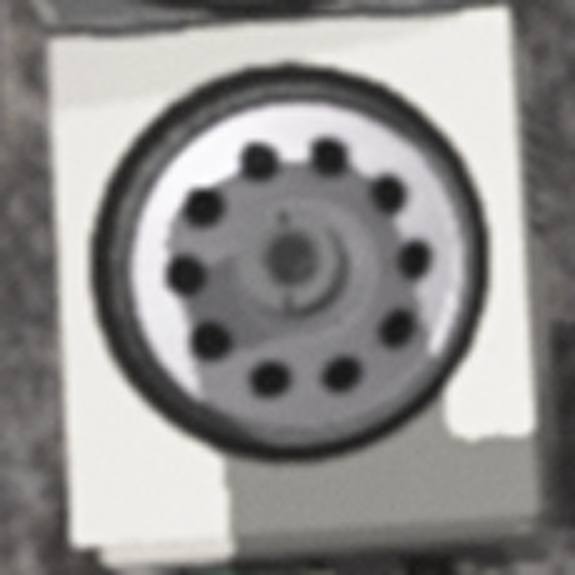

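Run:
```python
from h import *
for n in('top','scene'):
    c=cap(n); P=cloud(c); im=c['color'].astype(int)
    m=(np.abs(P[:,:,0]-.475)<.03)&(np.abs(P[:,:,1]+.278)<.03)&(P[:,:,2]>.118)
    q=P[m]; print(n,m.sum(),q.mean(0).round(4),(q.min(0)+q.max(0))/2,q.max(0)-q.min(0),np.median(q[:,2]))
    g=im.sum(-1); w=m&(g>300); vu=np.argwhere(w)
    pts=np.array([onz(c,u,v,.126) for v,u in vu])
    if len(pts)>3:
        l=cv2.fitLine(pts[:,:2].astype(np.float32),cv2.DIST_L2,0,.01,.01).ravel(); print('line',np.degrees(np.arctan2(l[1],l[0])),pts.mean(0))
    # hub
    m=(np.hypot(P[:,:,0]-.565,P[:,:,1]-.126)<.035)&(P[:,:,2]>.128); q=P[m]
    print('hub',m.sum(),q.mean(0).round(4),(q.min(0)+q.max(0))/2,q.max(0)-q.min(0),np.median(q[:,2]))
    m=(np.hypot(P[:,:,0]-.565,P[:,:,1]-.126)<.2)&(P[:,:,2]>.12)&(P[:,:,2]<.136)
    a=[(20+20,)]
# desired move
s=ctrl.sense(); r=rot(s['tcp_rot']); print(r.as_matrix().round(3))
for T in ([.36,-.28,.28],[.475,-.278,.25]): print(T,(r.inv().apply(np.array(T)-s['eef_pos'])*1000).round(1))
```

```text
top 222 [ 0.4749 -0.2787  0.1257] [ 0.47473907 -0.27878739  0.1248912 ] [0.03915678 0.03846351 0.01272348] 0.12579306106504107
line -13.944088 [ 0.47835701 -0.28186655  0.126     ]
hub 246 [0.5537 0.1211 0.139 ] [0.55300292 0.120712   0.13689955] [0.04594072 0.04669258 0.01573561] 0.13944969313004824
scene 105 [ 0.4743 -0.2732  0.1242] [ 0.47573736 -0.27681657  0.12292941] [0.039636   0.03985675 0.00948768] 0.12504437861197282
line -9.601976 [ 0.47743698 -0.28049456  0.126     ]
hub 284 [0.5521 0.1261 0.1366] [0.55327636 0.12372838 0.13469289] [0.04633234 0.04938437 0.01316777] 0.1380574618531164
[[ 0.907  0.421 -0.   ]
 [ 0.421 -0.907  0.001]
 [ 0.    -0.001 -1.   ]]
[0.36, -0.28, 0.28] [ 208.5 -244.3  -48.9]
[0.475, -0.278, 0.25] [ 313.7 -197.6  -18.9]
```

```bash
python3 -m jog '[[0,0,-10,25,-45,-45,80],[0,0,-20,55,-90,-90,80],[0,0,-30,85,-135,-90,80],[0,0,-40,115,-190,-90,80],[0,0,-50,145,-250,-90,80],[0,0,-60,200,-230,-80,80],[0,0,-70,255,-215,-70,80],[0,0,-80,305,-198,-60,80],[0,0,-90,314,-198,-60,80],[0,0,-93,314,-198,-60,80],[0,0,-93,314,-198,-60,80]]'
python3 - <<'E'
from h import *
s=ctrl.sense(); print(s['joints'],s['clock'])
cap('wrist','w1.png')
E
```

```text
clock: 1.68
eef_pos: [0.4753, -0.2775, 0.2912]
tcp_rot: [-0.0, 0.516, 0.857, 0.0]
ft_force: [-0.3, 1.3, 0.5]
gripper_width: 0.0799
[-7.34493125e-01 -3.44424139e-02  1.75024188e+00 -6.77797702e-06
  1.42606673e+00 -1.22138984e+00] 1.675
```

View pics/w1.png

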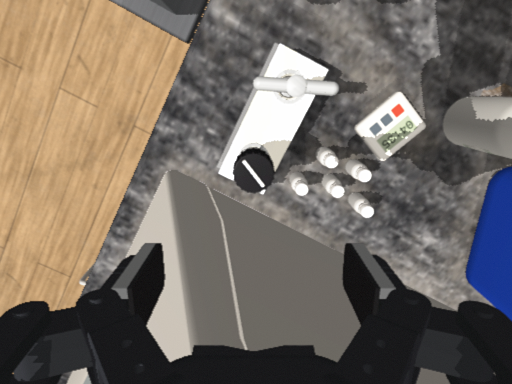

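Run:
```python
from h import *
c=cap('wrist'); s=ctrl.sense(); im=c['color'].astype(int); P=cloud(c)
m=((im.max(-1)<70)&(np.abs(P[:,:,2]-.126)<.012)&(np.hypot(P[:,:,0]-.475,P[:,:,1]+.278)<.035)).astype(np.uint8)
k,_=cv2.findContours(m,cv2.RETR_EXTERNAL,cv2.CHAIN_APPROX_NONE); k=max(k,key=cv2.contourArea)
k=cv2.convexHull(k)
pts=np.array([onz(c,u,v,.126)[:2] for u,v in k[:,0]],np.float32)
print('knob',cv2.minEnclosingCircle(pts),pts.min(0),pts.max(0))
w=(np.hypot(P[:,:,0]-.475,P[:,:,1]+.278)<.021)&(im.min(-1)>120)&(P[:,:,2]>.11)
q=np.array([onz(c,u,v,.126)[:2] for v,u in np.argwhere(w)],np.float32)
l=cv2.fitLine(q,cv2.DIST_L2,0,.01,.01).ravel(); print('line',np.degrees(np.arctan2(l[1],l[0])),l[2:],len(q))
z=P[(P[:,:,2]>.1)&(P[:,:,1]<-.31)&(P[:,:,0]<.6)]; 
for h in(.1,.15,.2,.25,.3): 
  t=z[(z[:,2]>h)&(z[:,2]<h+.05)]
  if len(t):print(h,t[:,0].min(),t[:,1].max())
# two-view check: top
print(s['eef_pos'], rot(s['tcp_rot']).as_matrix().round(3))
```

```text
knob ((0.475461483001709, -0.27984413504600525), 0.020917488262057304) [ 0.45603973 -0.30060658] [ 0.49597132 -0.25920022]
line -17.725475 [ 0.4758111 -0.28133  ] 155
0.1 0.4089815886798241 -0.3451476026436406
0.15 0.4263645065155089 -0.345095046942498
0.2 0.44285680964873075 -0.3447745657045115
0.25 0.4598243353086647 -0.34456504064570526
[ 0.47505616 -0.27772374  0.29130363] [[-0.467  0.884  0.   ]
 [ 0.884  0.467  0.   ]
 [ 0.     0.    -1.   ]]
```

Run:
```python
from h import *
cap('scene','s1.png'); cap('top','t3.png')
```

```text
(no output)
```

View pics/s1.png

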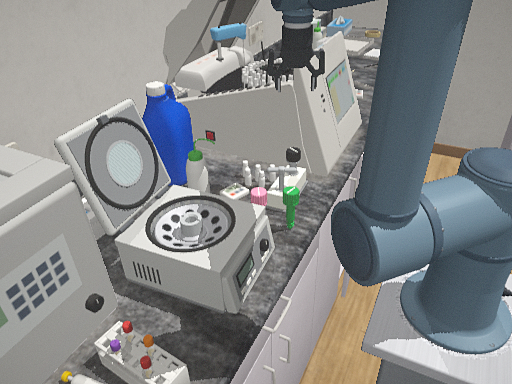

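View pics/t3.png

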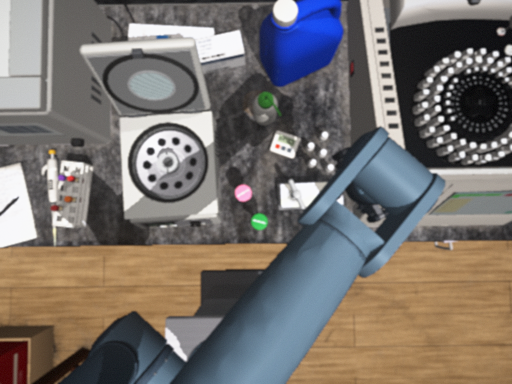

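Run:
```python
from h import *
c=cap('top'); P=cloud(c); im=c['color'].astype(int)
for (u,v) in [(380,140),(430,190),(440,180),(370,265),(400,240),(350,225),(310,215),(420,200),(400,175),(370,215),(345,160)]: print(u,v,P[v,u].round(3),im[v,u])
c=cap('scene'); P=cloud(c); im=c['color'].astype(int)
b=(im[:,:,2]>im[:,:,0]+15)&(P[:,:,2]>.3)&(np.arange(512)[None,:]<345)&(np.arange(384)[:,None]<100); q=P[b]; 
print(len(q),q.min(0),q.max(0))
```

```text
380 140 [ 0.516 -0.255  0.585] [117 146 164]
430 190 [ 0.451 -0.315  0.588] [118 145 167]
440 180 [ 0.465 -0.334  0.575] [ 90 112 132]
370 265 [ 0.359 -0.236  0.591] [100 126 143]
400 240 [ 0.39  -0.272  0.596] [125 152 175]
350 225 [ 0.409 -0.21   0.6  ] [116 142 163]
310 215 [ 0.422 -0.163  0.591] [101 124 145]
420 200 [ 0.439 -0.301  0.59 ] [ 70  89 102]
400 175 [ 0.471 -0.279  0.585] [128 157 180]
370 215 [ 0.42  -0.293  0.392] [39 41 44]
345 160 [ 0.495 -0.216  0.558] [33 37 43]
1355 [ 0.09531884 -0.72343621  0.30227441] [0.96948443 0.68726668 0.69437416]
```

Run:
```python
from h import *
c=cap('top'); P=cloud(c)
b=(P[:,:,2]>.36)&(P[:,:,2]<.75)&(P[:,:,0]>.38)&(P[:,:,1]<-.3)&(P[:,:,1]>-.45)
q=P[b]; 
for z in np.arange(.36,.62,.03):
  t=q[(q[:,2]>=z)&(q[:,2]<z+.03)]
  if len(t): i=t[:,1].argmin(); print(round(z,2),len(t),t[i].round(4))
m=(P[:,:,2]>.1)&(P[:,:,2]<.36)&(P[:,:,1]<-.3)&(P[:,:,1]>-.4)&(P[:,:,0]>.4); q=P[m]
for z in np.arange(.1,.36,.03):
  t=q[(q[:,2]>=z)&(q[:,2]<z+.03)]
  if len(t): i=t[:,1].argmax(); print('an',round(z,2),len(t),t[i].round(4))
```

```text
0.36 1 [ 0.4315 -0.311   0.39  ]
0.39 106 [ 0.4209 -0.3175  0.4069]
0.54 92 [ 0.4668 -0.3435  0.5631]
0.57 898 [ 0.4623 -0.3413  0.5703]
an 0.1 459 [ 0.4255 -0.3437  0.1098]
an 0.13 435 [ 0.8415 -0.3009  0.1478]
an 0.16 1029 [ 0.851  -0.3014  0.17  ]
an 0.19 1190 [ 0.7521 -0.3441  0.194 ]
an 0.22 1215 [ 0.6146 -0.3441  0.2278]
an 0.25 724 [ 0.602  -0.3447  0.2549]
an 0.34 24 [ 0.4322 -0.3001  0.3529]
```

```bash
python3 -m jog '[[0,0,0,-1.7,-0.7,40,80],[0,0,0,-1.7,-0.7,80,80],[0,0,0,-1.7,-0.7,90,80],[0,0,0,-1.7,-0.7,90,80]]'
python3 - <<'E'
from h import *
c=cap('scene'); cv2.imwrite('pics/s2.png',cv2.resize(c['color'][0:220,180:430],None,fx=3,fy=2.7,interpolation=cv2.INTER_CUBIC)[:,:,::-1])
c=cap('wrist','w2.png')
E
```

```text
clock: 2.52
eef_pos: [0.4754, -0.2796, 0.2016]
tcp_rot: [-0.0, 0.516, 0.857, 0.0]
ft_force: [0.5, -1.1, 0.8]
gripper_width: 0.0803
```

View pics/s2.png

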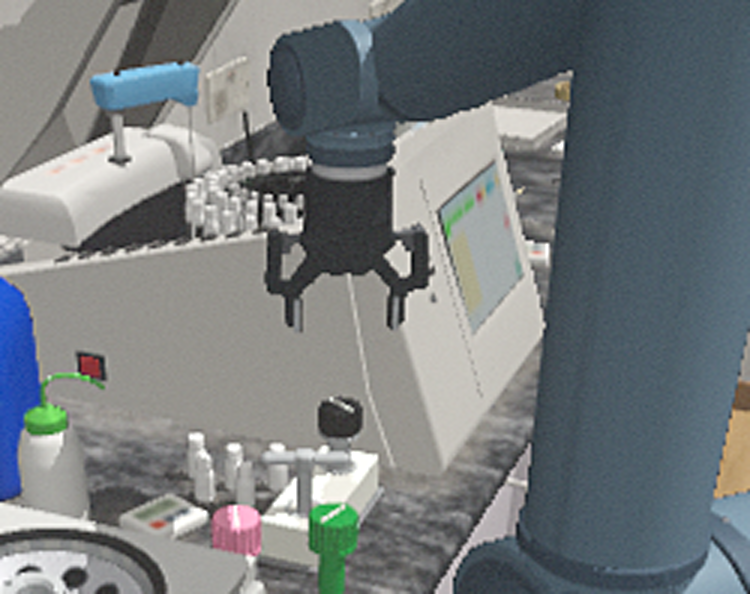

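View pics/w2.png

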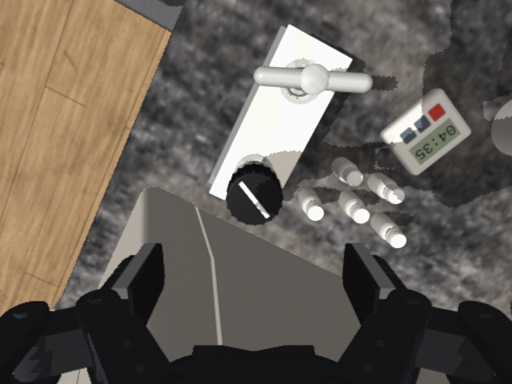

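```bash
cat > knob.py <<'E'
from h import *
c=cap('wrist'); s=ctrl.sense(); im=c['color'].astype(int); P=cloud(c)
m=((im.max(-1)<70)&(np.abs(P[:,:,2]-.126)<.006)&(np.hypot(P[:,:,0]-.475,P[:,:,1]+.279)<.03)).astype(np.uint8)
k,_=cv2.findContours(m,cv2.RETR_EXTERNAL,cv2.CHAIN_APPROX_NONE); k=cv2.convexHull(max(k,key=cv2.contourArea))
pts=np.array([onz(c,u,v,.126)[:2] for u,v in k[:,0]],np.float32)
print('knob',cv2.minEnclosingCircle(pts))
w=(np.hypot(P[:,:,0]-.475,P[:,:,1]+.279)<.019)&(im.min(-1)>120)&(P[:,:,2]>.12)
q=np.array([onz(c,u,v,.126)[:2] for v,u in np.argwhere(w)],np.float32)
l=cv2.fitLine(q,cv2.DIST_L2,0,.01,.01).ravel(); print('line',np.degrees(np.arctan2(l[1],l[0])),l[2:],len(q))
print(s['eef_pos'],s['joints'],s['effort'].round(2))
c=cap('top'); P=cloud(c)
b=(P[:,:,2]>.3)&(P[:,:,2]<.75)&(P[:,:,0]>.38)&(P[:,:,1]<-.33)&(P[:,:,1]>-.345);q=P[b]
for z in np.arange(.3,.55,.02):
  t=q[(q[:,2]>=z)&(q[:,2]<z+.02)]
  if len(t): i=t[:,1].argmin(); print(round(z,2),len(t),t[i].round(4))
E
python3 knob.py
```

```text
knob ((0.47579753398895264, -0.2799977660179138), 0.020895440131425858)
line -24.835474 [ 0.47574955 -0.28128833] 220
[ 0.4762987  -0.28036033  0.2034912 ] [-7.37169248e-01  4.30376979e-02  1.83519051e+00 -2.51560978e-05
  1.25968156e+00 -1.22433253e+00] [-2.000e-02 -3.294e+01 -3.117e+01 -0.000e+00  0.000e+00  0.000e+00]
0.44 1 [ 0.4775 -0.3374  0.4599]
0.46 21 [ 0.4666 -0.3442  0.4777]
0.48 74 [ 0.4632 -0.3439  0.482 ]
```

```bash
python3 - <<'E'
from h import *
c=cap('wrist')
for a,b in(((240,183),(268,217)),):
    d=onz(c,*b,.126)-onz(c,*a,.126); print(np.degrees(np.arctan2(d[1],d[0])),np.linalg.norm(d))
E
python3 -m jog '[[0,0,0,0,0,20,80],[0,0,0,0,0,40,80],[0,0,0,0,0,60,80],[0,0,0,0,0,70,80],[0,0,0,0,0,70,80]]'
python3 - <<'E'
from h import *
c=cap('scene'); cv2.imwrite('pics/s3.png',cv2.resize(c['color'][0:220,180:430],None,fx=3,fy=2.7,interpolation=cv2.INTER_CUBIC)[:,:,::-1])
c=cap('wrist','w3.png'); s=ctrl.sense(); print(s['effort'],s['joints'])
E
```

```text
-24.03473882071106 0.03217412836021774
clock: 3.4
eef_pos: [0.4753, -0.2795, 0.1312]
tcp_rot: [-0.0, 0.516, 0.857, 0.0]
ft_force: [0.7, 0.0, 0.5]
gripper_width: 0.0799
[ 3.21935870e-03 -3.44050491e+01 -2.89706862e+01 -4.31570743e-04
  1.06071850e-02  2.49976756e-05] [-7.37131744e-01  1.29879545e-01  1.88318545e+00  7.72527228e-06
  1.12691205e+00 -1.22430031e+00]
```

View pics/s3.png

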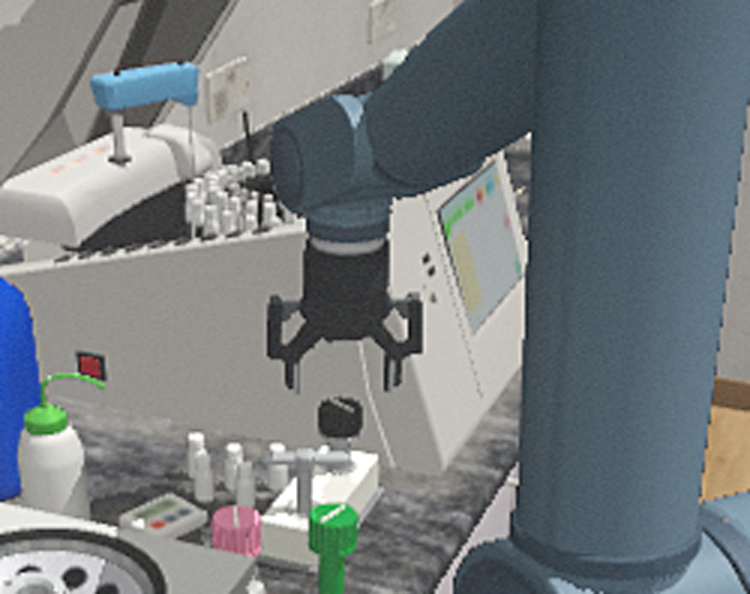

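View pics/w3.png

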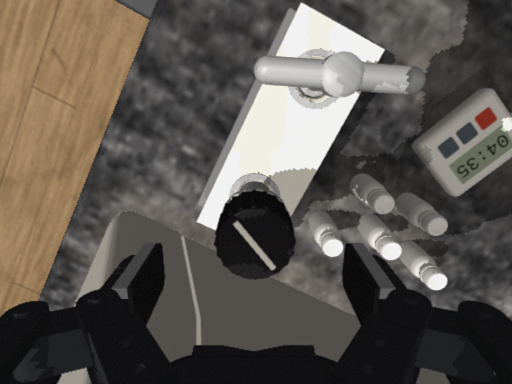

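```bash
python3 -m jog '[[0,0,0,0,0,10,80],[0,0,0,0,0,20,80],[0,0,0,0,0,20,80]]'
python3 - <<'E'
from h import *
c=cap('wrist'); 
for a,b in(((235,224),(273,270)),):
    d=onz(c,*b,.126)-onz(c,*a,.126); print(np.degrees(np.arctan2(d[1],d[0])),np.linalg.norm(d))
s=ctrl.sense(); print(s['effort'].round(2),s['joints'],s['eef_pos'])
E
python3 -m jog '[[0,0,0,0,0,5,80],[0,0,0,0,0,10,80],[0,0,0,0,0,15.5,80],[0,0,0,0,0,15.5,80]]'
python3 - <<'E'
from h import *
c=cap('scene'); cv2.imwrite('pics/s4.png',cv2.resize(c['color'][0:220,180:430],None,fx=3,fy=2.7,interpolation=cv2.INTER_CUBIC)[:,:,::-1])
s=ctrl.sense(); print(s['effort'].round(2),s['joints'],s['eef_pos'])
E
```

```text
clock: 3.88
eef_pos: [0.4746, -0.2789, 0.1099]
tcp_rot: [-0.001, 0.516, 0.857, 0.0]
ft_force: [-0.7, -0.9, 0.0]
gripper_width: 0.0805
-25.08617413425198 0.026936115210880924
[ -0.   -35.06 -28.32  -0.     0.     0.  ] [-7.37206638e-01  1.60223258e-01  1.89433455e+00  1.66252879e-05
  1.08846388e+00 -1.22437821e+00] [ 0.47500342 -0.27919828  0.11056378]
clock: 4.42
eef_pos: [0.475, -0.2792, 0.0951]
tcp_rot: [-0.001, 0.516, 0.857, 0.0]
ft_force: [0.1, 0.8, -0.2]
gripper_width: 0.08
[ -0.   -35.57 -27.88  -0.     0.    -0.  ] [-7.37220122e-01  1.83293388e-01  1.89995931e+00  8.96373840e-06
  1.05891431e+00 -1.22437856e+00] [ 0.47521541 -0.27940297  0.09547797]
```

View pics/s4.png

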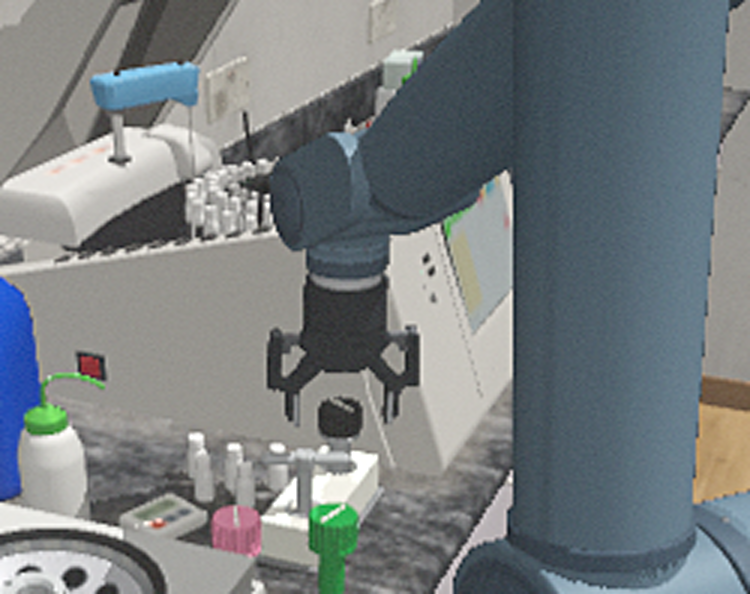

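```bash
python3 -m jog '[[0,0,0,0,0,0,50],[0,0,0,0,0,0,45],[0,0,0,0,0,0,30],[0,0,0,0,0,0,30],[0,0,0,0,0,0,30],[0,0,0,0,0,0,30]]'
python3 - <<'E'
from h import *
c=cap('wrist','w4.png'); c=cap('scene'); cv2.imwrite('pics/s5.png',cv2.resize(c['color'][100:200,240:340],None,fx=6,fy=6,interpolation=cv2.INTER_CUBIC)[:,:,::-1])
E
```

```text
clock: 5.22
eef_pos: [0.4757, -0.2798, 0.0963]
tcp_rot: [0.001, 0.516, 0.857, -0.0]
ft_force: [1.0, -0.3, 4.4]
gripper_width: 0.0383
```

View pics/w4.png

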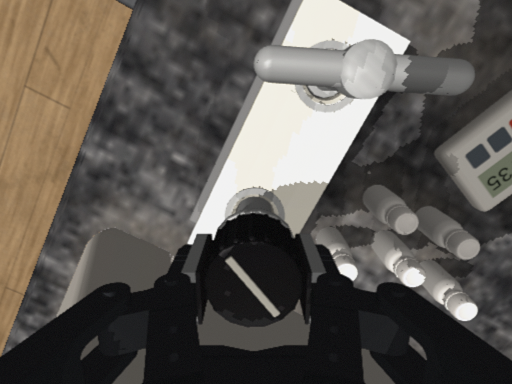

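View pics/s5.png

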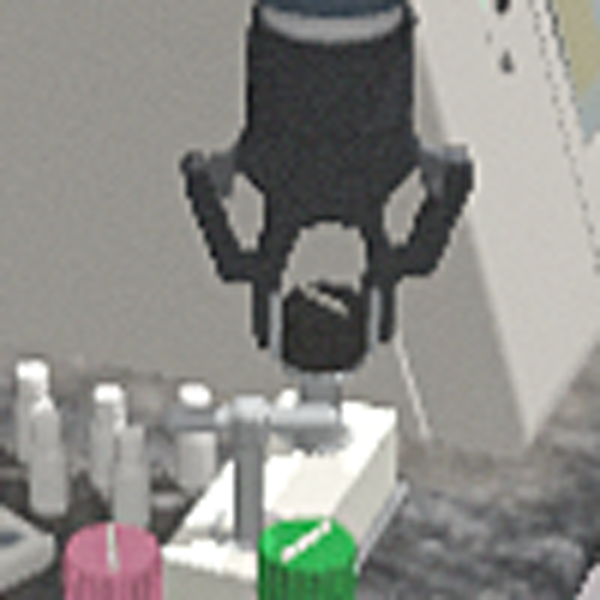

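```bash
python3 -m jog '[[0,0,0,0,0,-8,30],[0,0,0,0,0,-20,30],[0,0,0,0,0,-45,30],[0,0,0,0,0,-85,30],[0,0,0,0,0,-125,30],[0,0,0,0,0,-165,30],[0,0,0,0,0,-195,30],[0,0,0,0,0,-195,30]]'
python3 - <<'E'
from h import *
c=cap('wrist','w5.png'); c=cap('scene','s6.png')
E
```

```text
clock: 6.32
eef_pos: [0.4761, -0.2802, 0.2938]
tcp_rot: [0.003, 0.516, 0.857, -0.001]
ft_force: [-0.6, -0.5, -2.8]
gripper_width: 0.0387
```

View pics/w5.png

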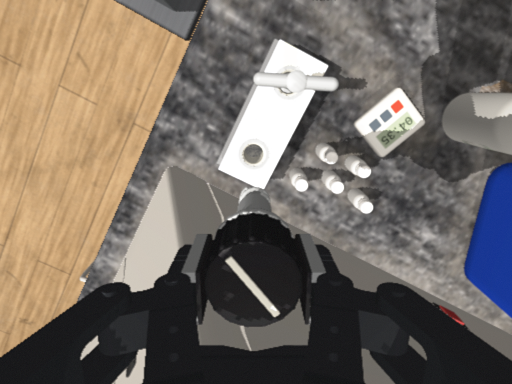

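View pics/s6.png

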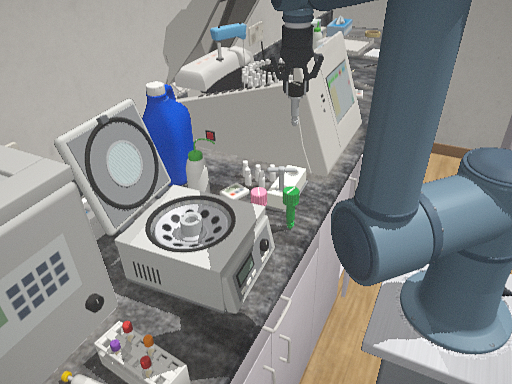

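```bash
python3 -m jog '[[0,0,-3,20,18,-3,30],[0,0,-8,50,46,-6,30],[0,0,-14,88,81,-10,30],[0,0,-20,126,117,-10,30],[0,0,-26,164,152,-10,30],[0,0,-32,202,187,-10,30],[0,0,-38,240,222,-10,30],[0,0,-44,272,252,-10,30],[0,0,-48,295,273,-10,30],[0,0,-48,304,282,-10,30],[0,0,-48,304,282,-10,30],[0,0,-48,304,282,-10,30]]'
python3 - <<'E'
from h import *
c=cap('wrist','w6.png'); c=cap('scene','s7.png'); s=ctrl.sense(); print(s['joints'])
print(rot(s['tcp_rot']).as_matrix().round(3))
E
```

```text
clock: 7.92
eef_pos: [0.582, 0.12, 0.3002]
tcp_rot: [-0.001, 0.124, 0.992, -0.0]
ft_force: [-0.2, 0.0, -1.9]
gripper_width: 0.0388
[ 1.27909864e-02  6.63375533e-02  1.63109902e+00 -2.41176018e-04
  1.44445098e+00 -1.31024105e+00]
[[-0.969  0.245 -0.   ]
 [ 0.245  0.969 -0.   ]
 [ 0.    -0.    -1.   ]]
```

View pics/w6.png

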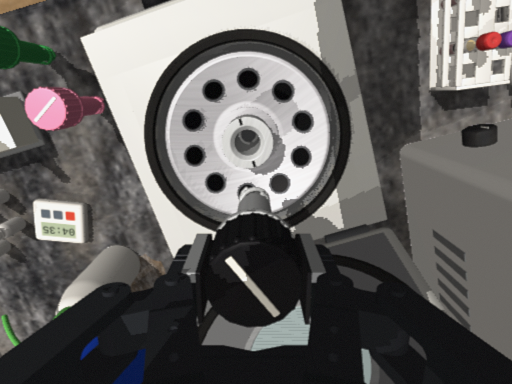

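View pics/s7.png

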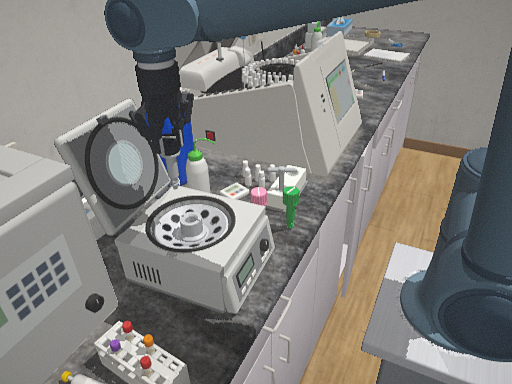

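Run:
```python
from h import *
c=cap('wrist'); P=cloud(c); im=c['color']
a=cv2.resize(im[90:200,195:300],None,fx=5.4,fy=5.4,interpolation=cv2.INTER_CUBIC); cv2.imwrite('pics/w7.png',a[:,:,::-1])
m=(np.abs(P[:,:,2]-.14)<.006)&(np.hypot(P[:,:,0]-.553,P[:,:,1]-.122)<.035)
u8=m.astype(np.uint8); k,_=cv2.findContours(u8,cv2.RETR_EXTERNAL,cv2.CHAIN_APPROX_NONE); k=cv2.convexHull(max(k,key=cv2.contourArea))
pts=np.array([onz(c,u,v,.14)[:2] for u,v in k[:,0]],np.float32); print('hub outer',cv2.minEnclosingCircle(pts),cv2.fitEllipse(pts),np.median(P[m][:,2]))
A=np.c_[2*pts,np.ones(len(pts))]; x=np.linalg.lstsq(A,(pts**2).sum(1),rcond=None)[0]; print(x[:2],np.sqrt(x[2]+x[:2]@x[:2]))
# screw tip visible?
print(ctrl.sense()['eef_pos'])
```

```text
hub outer ((0.5536669492721558, 0.1203310638666153), 0.024143079295754433) ((0.5536621809005737, 0.12024974077939987), (0.04757273197174072, 0.048109959810972214), 62.39780044555664) 0.14030962101072197
[0.55363829 0.12023697] 0.023922506458192338
[0.58219325 0.12012621 0.3008227 ]
```

View pics/w7.png

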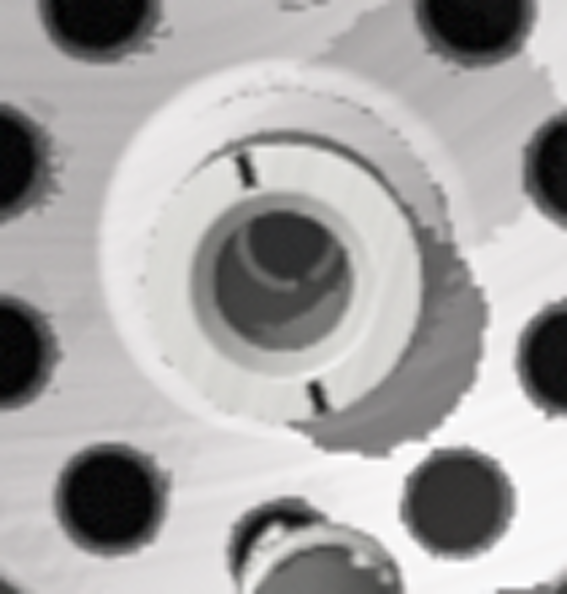

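```bash
python3 - <<'E'
from h import *
c=cap('wrist'); s=ctrl.sense()
def yaw(a,b,z):
    d=onz(c,*b,z)-onz(c,*a,z); return np.degrees(np.arctan2(d[1],d[0])),np.linalg.norm(d),(onz(c,*b,z)+onz(c,*a,z))/2
print('notch',yaw((240.6,121.1),(253.7,163.3),.14)); print('line',yaw((228,258),(279,315),.3305))
r=rot(s['tcp_rot']); print((r.inv().apply([.5536-.5824,.1205-.1200,0])*1000).round(1), s['eef_pos'])
E
cat > tip.py <<'E'
from h import *
c=cap('wrist'); a=cv2.resize(c['color'][80:320,150:370],None,fx=2.5,fy=2.5,interpolation=cv2.INTER_CUBIC)
import sys; cv2.imwrite('pics/'+sys.argv[1],a[:,:,::-1])
E
```

```text
notch (np.float64(2.8338209664263383), np.float64(0.040856947718698675), array([0.55401727, 0.12031866, 0.14      ]))
line (np.float64(23.903942561746504), np.float64(0.03272298343217338), array([0.58328226, 0.11903931, 0.3305    ]))
[28.  -6.6 -0. ] [0.58224685 0.12027851 0.30091509]
```

```bash
python3 -m jog '[[0,0,0,14,-3,0,30],[0,0,0,28.5,-6.4,10,30],[0,0,0,28.5,-6.4,35,30],[0,0,0,28.5,-6.4,52,30],[0,0,0,28.5,-6.4,55,30],[0,0,0,28.5,-6.4,55,30]]'
python3 tip.py w8.png
python3 - <<'E'
from h import *
c=cap('scene'); cv2.imwrite('pics/s8.png',cv2.resize(c['color'][90:270,100:280],None,fx=3.3,fy=3.3,interpolation=cv2.INTER_CUBIC)[:,:,::-1])
E
```

```text
clock: 8.88
eef_pos: [0.5533, 0.1218, 0.2462]
tcp_rot: [0.0, 0.123, 0.992, 0.0]
ft_force: [0.7, 0.6, -0.9]
gripper_width: 0.0385
```

View pics/w8.png

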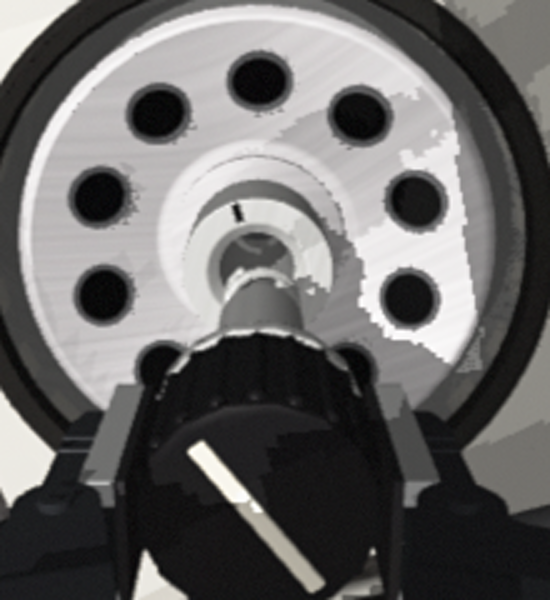

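View pics/s8.png

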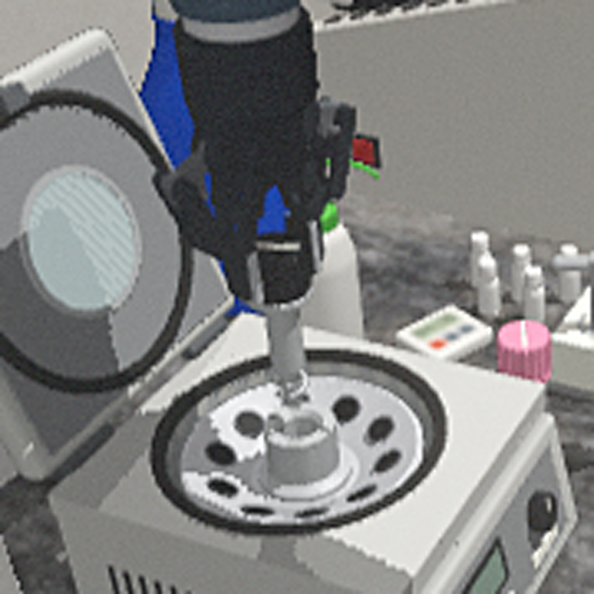

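Run:
```python
from h import *
s=ctrl.sense(); t=s['eef_pos']; print(t)
c=ctrl.capture('scene'); im=c['color'].copy()
P=cloud(c)
m=(np.abs(P[:,:,2]-.14)<.004)&(np.hypot(P[:,:,0]-.5536,P[:,:,1]-.1205)<.03)
k,_=cv2.findContours(m.astype(np.uint8),cv2.RETR_EXTERNAL,cv2.CHAIN_APPROX_NONE); k=cv2.convexHull(max(k,key=cv2.contourArea))
pts=np.array([onz(c,u,v,.14)[:2] for u,v in k[:,0]],np.float32); print('hub by scene',cv2.fitEllipse(pts))
a=cv2.resize(im[150:240,150:240],None,fx=6.6,fy=6.6,interpolation=cv2.INTER_CUBIC)
for z in (.14,.155,.17,.19,.21,.23):
    for X,col in(((.5535,.1203),(255,0,0)),):
        p=(proj(c,[*X,z])-150+.5)*6.6-.5; cv2.circle(a,tuple(int(v) for v in p),2,col,-1)
cv2.imwrite('pics/s9.png',a[:,:,::-1])
```

```text
[0.55366131 0.12186126 0.24688428]
hub by scene ((0.5513836741447449, 0.12508927285671234), (0.04680725187063217, 0.05286679416894913), 38.2419548034668)
```

View pics/s9.png

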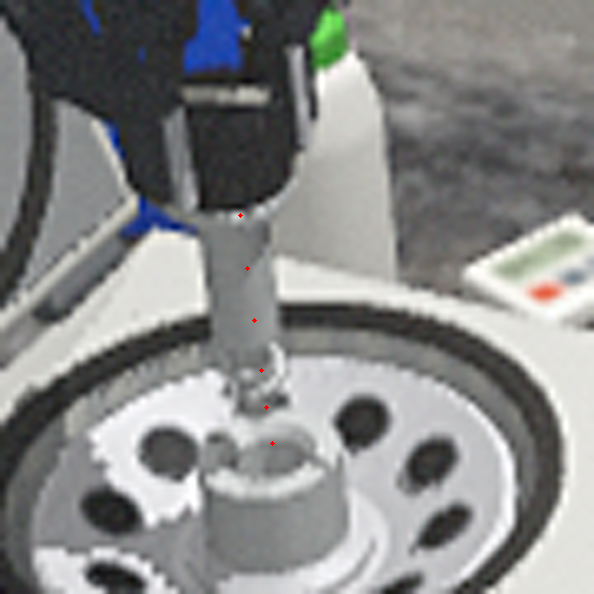

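```bash
python3 -m jog '[[0,0,0,0.8,0,8,30],[0,0,0,0.8,0,16,30],[0,0,0,0.8,0,24,30],[0,0,0,0.8,0,24,30]]'
python3 tip.py w9.png
python3 - <<'E'
from h import *
c=ctrl.capture('scene'); print(rot(c['attitude']).apply([1,0,0]))
a=cv2.resize(c['color'][150:240,150:240],None,fx=6.6,fy=6.6,interpolation=cv2.INTER_CUBIC)
cv2.imwrite('pics/s10.png',a[:,:,::-1]); s=ctrl.sense();print(s['eef_pos'],s['ft_force'],s['moment'])
E
```

```text
clock: 9.52
eef_pos: [0.5516, 0.122, 0.2205]
tcp_rot: [-0.001, 0.123, 0.992, -0.0]
ft_force: [0.6, 0.7, -1.3]
gripper_width: 0.0384
[-0.89580892 -0.44398378 -0.02011918]
[0.55228732 0.12204732 0.22171274] [-0.70840536 -0.82842588 -1.39704922] [0.03010166 0.01364138 0.04598194]
```

View pics/w9.png

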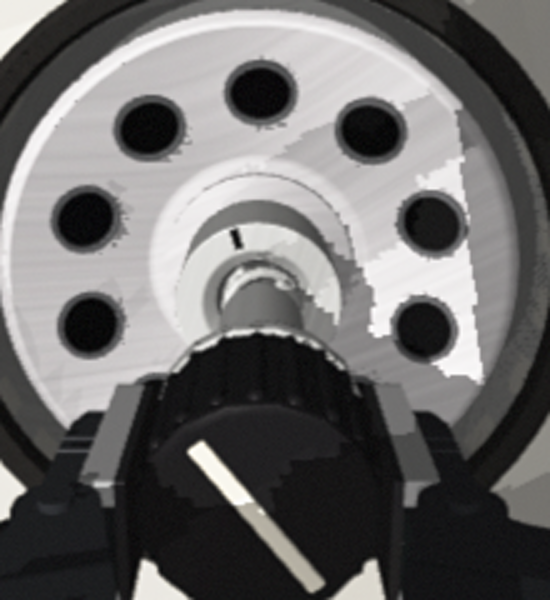

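View pics/s10.png

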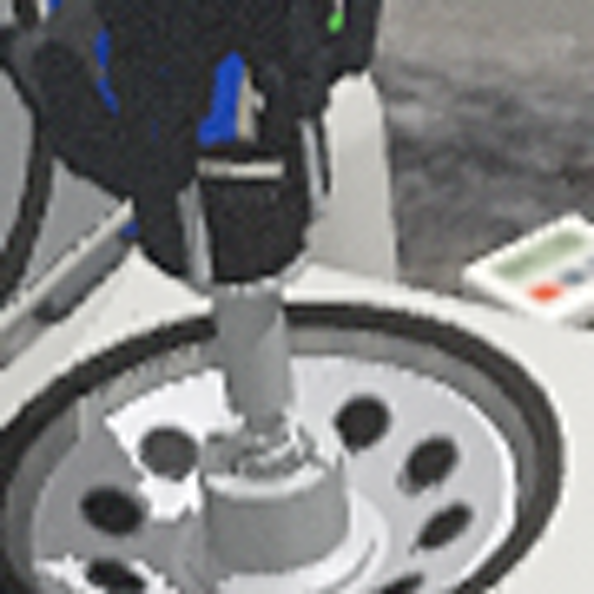

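```bash
python3 -m jog '[[0,0,0,0,0,3,30],[0,0,0,0,0,6,30],[0,0,0,0,0,6,30]]'; python3 -m jog '[[0,0,0,0,0,3,30],[0,0,0,0,0,6,30],[0,0,0,0,0,6,30]]'
python3 -c "
from h import *
s=ctrl.sense();print(s['eef_pos'],s['ft_force'],s['moment'])"
```

```text
clock: 10.0
eef_pos: [0.5521, 0.122, 0.2154]
tcp_rot: [-0.0, 0.123, 0.992, -0.0]
ft_force: [-0.1, 0.6, -1.9]
gripper_width: 0.0382
clock: 10.38
eef_pos: [0.5522, 0.1219, 0.2094]
tcp_rot: [-0.0, 0.123, 0.992, -0.0]
ft_force: [0.0, -1.1, -2.1]
gripper_width: 0.0385
[0.55221892 0.12186627 0.20937795] [ 0.04067446 -1.1110554  -2.13032254] [-0.25580189 -0.11292449  0.00344301]
```

```bash
python3 -m jog '[[0,0,0,-0.5,-0.7,0,30],[0,0,0,-0.5,-0.7,4,30],[0,0,0,-0.5,-0.7,8,30],[0,0,0,-0.5,-0.7,8,30]]'; python3 -c "
from h import *
s=ctrl.sense();print(s['eef_pos'],s['ft_force'],s['moment'])"
python3 -m jog '[[0,0,0,0,0,4,30],[0,0,0,0,0,8,30],[0,0,0,0,0,8,30]]'; python3 -c "
from h import *
s=ctrl.sense();print(s['eef_pos'],s['ft_force'],s['moment'])"
```

```text
clock: 10.88
eef_pos: [0.5522, 0.1212, 0.2011]
tcp_rot: [-0.001, 0.123, 0.992, -0.0]
ft_force: [-0.8, -0.1, -1.1]
gripper_width: 0.0384
[0.55223883 0.12124356 0.20112346] [-0.83765484 -0.09869684 -1.06525537] [ 0.00021019 -0.00630204  0.02469717]
clock: 11.25
eef_pos: [0.5523, 0.1212, 0.1932]
tcp_rot: [-0.0, 0.123, 0.992, -0.0]
ft_force: [-0.4, -0.2, -1.1]
gripper_width: 0.0384
[0.55229277 0.12123243 0.19321979] [-0.37150349 -0.20302508 -1.07294565] [-0.03047334  0.00732531 -0.01544497]
```

```bash
python3 -m jog '[[0,0,0,0,0,5,30],[0,0,0,0,0,10,30],[0,0,0,0,0,15,30],[0,0,0,0,0,15,30]]'; python3 -c "
from h import *
s=ctrl.sense();print(s['eef_pos'],s['ft_force'],s['moment'])"
python3 -m jog '[[0,0,0,0,0,4,30],[0,0,0,0,0,8,30],[0,0,0,0,0,12,30],[0,0,0,0,0,12,30]]'; python3 -c "
from h import *
s=ctrl.sense();print(s['eef_pos'],s['ft_force'],s['moment'])"
```

```text
clock: 11.75
eef_pos: [0.5523, 0.1212, 0.1781]
tcp_rot: [-0.001, 0.123, 0.992, -0.0]
ft_force: [-0.2, 0.5, -1.8]
gripper_width: 0.0386
[0.5522635  0.12121463 0.17810227] [-0.24325177  0.5333819  -1.79941389] [ 0.01229528 -0.03777826  0.0034033 ]
clock: 12.25
eef_pos: [0.5523, 0.1212, 0.1663]
tcp_rot: [-0.0, 0.123, 0.992, -0.0]
ft_force: [0.3, -1.2, -2.1]
gripper_width: 0.0384
[0.55230177 0.12122666 0.16627136] [ 0.31243956 -1.23924236 -2.1232838 ] [ 0.03775489 -0.01498888 -0.00286247]
```

```bash
python3 -m jog '[[0,0,0,0,0,2,30],[0,0,0,0,0,4,30],[0,0,0,0,0,4,30]]'
for i in 1 2; do :; done
python3 -m jog '[[0,0,0,0,0,1,30],[0,0,0,0,0,2,30],[0,0,0,0,0,2,30]]'
python3 -m jog '[[0,0,0,0,0,1,30],[0,0,0,0,0,2,30],[0,0,0,0,0,2,30]]'; python3 -c "
from h import *
s=ctrl.sense();print(s['eef_pos'],s['ft_force'],s['moment'])"
```

```text
clock: 12.62
eef_pos: [0.5524, 0.1213, 0.1626]
tcp_rot: [-0.0, 0.123, 0.992, -0.0]
ft_force: [-0.2, 0.8, -1.3]
gripper_width: 0.0387
clock: 13.0
eef_pos: [0.5525, 0.1212, 0.1607]
tcp_rot: [-0.0, 0.123, 0.992, -0.0]
ft_force: [0.2, 1.2, -1.9]
gripper_width: 0.0385
clock: 13.38
eef_pos: [0.5525, 0.1213, 0.1586]
tcp_rot: [-0.0, 0.123, 0.992, -0.0]
ft_force: [0.7, 0.1, -1.7]
gripper_width: 0.0387
[0.55249528 0.12125567 0.15864209] [ 0.72465238  0.14207257 -1.74885207] [ 0.02240324 -0.00536575 -0.01423504]
```

```bash
for a in 1; do python3 -m jog '[[0,0,0,0,0,1,30],[0,0,0,0,0,2,30],[0,0,0,0,0,2,30]]'; done | grep -E 'pos|force'
python3 -m jog '[[0,0,0,0,0,1,30],[0,0,0,0,0,2,30],[0,0,0,0,0,2,30]]'| grep -E 'pos|force'
python3 -m jog '[[0,0,0,0,0,1,30],[0,0,0,0,0,1,30]]'| grep -E 'pos|force'
```

```text
eef_pos: [0.5525, 0.1213, 0.1567]
ft_force: [0.0, 0.4, -1.3]
eef_pos: [0.5525, 0.1212, 0.1547]
ft_force: [-0.2, 0.2, -1.8]
eef_pos: [0.5527, 0.1212, 0.1539]
ft_force: [0.4, -0.0, -1.8]
```

```bash
for a in 1; do python3 -m jog '[[0,0,0,0,0,0.7,30],[0,0,0,0,0,0.7,30]]'; done | grep -E 'pos|force'
python3 -m jog '[[0,0,0,0,0,0.7,30],[0,0,0,0,0,0.7,30]]'| grep -E 'pos|force'
python3 -c "
from h import *
s=ctrl.sense();print(s['eef_pos'],s['ft_force'],s['moment'])"
```

```text
eef_pos: [0.5529, 0.1212, 0.1537]
ft_force: [-0.6, -0.7, 1.7]
eef_pos: [0.5532, 0.1212, 0.1536]
ft_force: [-2.2, 0.1, 7.2]
[0.55319394 0.12119327 0.15362253] [-2.15473868  0.09701548  7.15653718] [-0.04284177  0.4225108   0.00462705]
```

```bash
python3 -m jog '[[0,0,7,0,0,0,30],[0,0,14,0,0,0.3,30],[0,0,20,0,0,0.6,30],[0,0,20,0,0,0.6,30]]'
python3 -c "
from h import *
s=ctrl.sense();print(s['eef_pos'],s['ft_force'],s['moment'],s['joints'])"
```

```text
clock: 15.38
eef_pos: [0.5533, 0.1216, 0.1528]
tcp_rot: [0.001, 0.293, 0.956, 0.001]
ft_force: [0.1, 2.0, 5.5]
gripper_width: 0.0385
[0.55330964 0.12164357 0.1527507 ] [0.11525851 2.03339974 5.50768811] [ 0.43452205  0.00297058 -0.03512249] [ 1.59560341e-02  1.35156059e-01  1.83573277e+00  8.54260624e-04
  1.16865721e+00 -9.61467688e-01]
```

```bash
python3 -m jog '[[0,0,8,0,0,0.35,30],[0,0,16,0,0,0.7,30],[0,0,24,0,0,1.05,30],[0,0,32,0,0,1.4,30],[0,0,40,0,0,1.75,30],[0,0,40,0,0,1.75,30]]'
python3 -c "
from h import *
s=ctrl.sense();print(s['moment'],s['joints'])"
```

```text
clock: 16.12
eef_pos: [0.5538, 0.1213, 0.1511]
tcp_rot: [0.001, 0.601, 0.799, 0.001]
ft_force: [1.7, 1.0, 6.0]
gripper_width: 0.0388
[ 0.15495059 -0.39104486  0.01585731] [ 1.56153486e-02  1.37491848e-01  1.83641670e+00  1.31948333e-04
  1.16450792e+00 -2.65129577e-01]
```

```bash
python3 -m jog '[[0,0,8,0,0,0.35,30],[0,0,16,0,0,0.7,30],[0,0,24,0,0,1.05,30],[0,0,32,0,0,1.4,30],[0,0,40,0,0,1.75,30],[0,0,48,0,0,2.1,30],[0,0,48,0,0,2.1,30]]'
python3 -c "
from h import *
s=ctrl.sense();print(s['moment'],s['joints'])"
python3 tip.py w10.png
```

```text
clock: 17.0
eef_pos: [0.5536, 0.1211, 0.1489]
tcp_rot: [0.001, 0.874, 0.486, 0.001]
ft_force: [1.8, 0.7, 5.4]
gripper_width: 0.0385
[ 0.05047946 -0.2542238  -0.04187574] [ 1.54536932e-02  1.40188765e-01  1.83778255e+00 -3.23724058e-04
  1.16089985e+00  5.72494475e-01]
```

View pics/w10.png

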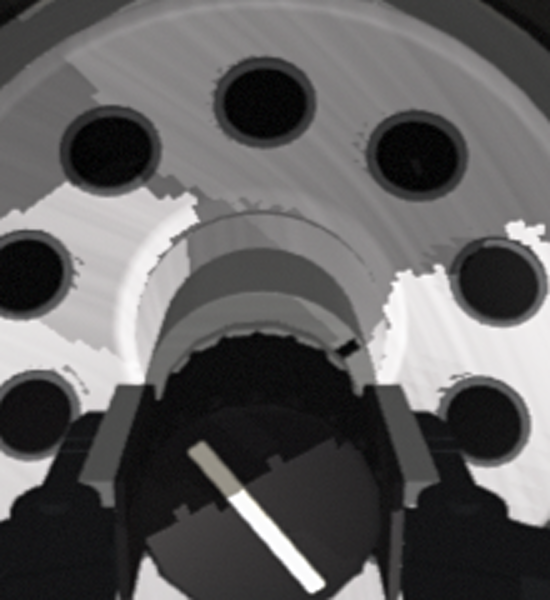

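```bash
python3 -m jog '[[0,0,8,0,0,0.35,30],[0,0,16,0,0,0.7,30],[0,0,24,0,0,1.05,30],[0,0,32,0,0,1.4,30],[0,0,40,0,0,1.75,30],[0,0,48,0,0,2.1,30],[0,0,48,0,0,2.1,30]]'
python3 -c "
from h import *
s=ctrl.sense();print(s['moment'],s['joints'])"
python3 -m jog '[[0,0,7,0,0,0.3,30],[0,0,14,0,0,0.6,30],[0,0,14,0,0,0.6,30]]'
python3 -c "
from h import *
s=ctrl.sense();print(s['moment'],s['joints'])"
```

```text
clock: 17.92
eef_pos: [0.5538, 0.121, 0.1468]
tcp_rot: [0.0, 0.996, 0.089, 0.002]
ft_force: [1.8, -0.4, 5.0]
gripper_width: 0.0385
[-0.043825   -0.47932401 -0.07559044] [ 1.53053345e-02  1.42995528e-01  1.83896150e+00 -4.90986927e-04
  1.15657989e+00  1.40895544e+00]
clock: 18.3
eef_pos: [0.554, 0.1208, 0.1465]
tcp_rot: [0.0, 0.999, -0.033, 0.002]
ft_force: [2.2, -1.3, 4.7]
gripper_width: 0.0388
[-0.12676667 -0.39843107 -0.08273176] [ 1.51633004e-02  1.43612694e-01  1.83897394e+00 -7.30531653e-04
  1.15552541e+00  1.65309929e+00]
```

```bash
python3 -m jog '[[0,0,5,0,0,0.25,30],[0,0,10,0,0,0.45,30],[0,0,10,0,0,0.45,30]]'
python3 -c "
from h import *
s=ctrl.sense();print(s['moment'],s['joints'])"
python3 -m jog '[[0,0,5,0,0,0.2,30],[0,0,10,0,0,0.4,30],[0,0,10,0,0,0.4,30]]'
python3 -c "
from h import *
s=ctrl.sense();print(s['moment'],s['joints'])
c=cap('scene'); cv2.imwrite('pics/s11.png',cv2.resize(c['color'][150:240,150:240],None,fx=6.6,fy=6.6,interpolation=cv2.INTER_CUBIC)[:,:,::-1])"
python3 tip.py w11.png
```

```text
clock: 18.68
eef_pos: [0.554, 0.1208, 0.1464]
tcp_rot: [0.0, 0.993, -0.12, 0.002]
ft_force: [2.0, -1.6, 7.5]
gripper_width: 0.0383
[-0.10186062 -0.23459098 -0.03042003] [ 1.51263519e-02  1.43747223e-01  1.83889718e+00 -8.52375168e-04
  1.15552139e+00  1.82740286e+00]
clock: 19.05
eef_pos: [0.554, 0.1208, 0.1464]
tcp_rot: [0.0, 0.978, -0.206, 0.002]
ft_force: [0.1, -1.2, 10.4]
gripper_width: 0.0384
[-0.13521446 -0.03483403 -0.00346034] [ 1.51907270e-02  1.43829633e-01  1.83880738e+00 -9.18281761e-04
  1.15558462e+00  2.00194408e+00]
```

View pics/w11.png

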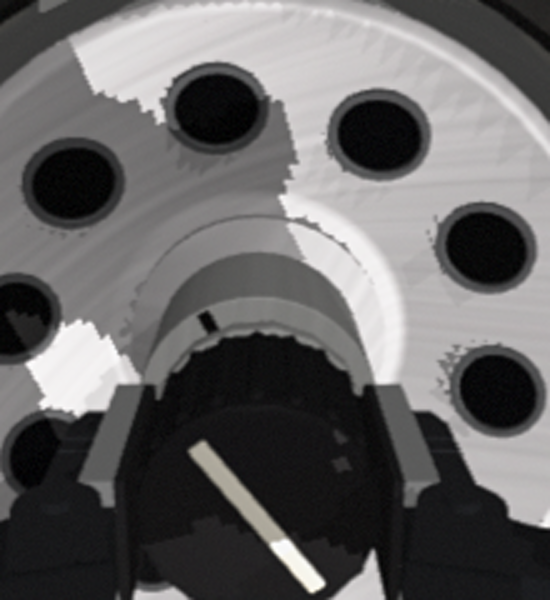

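View pics/s11.png

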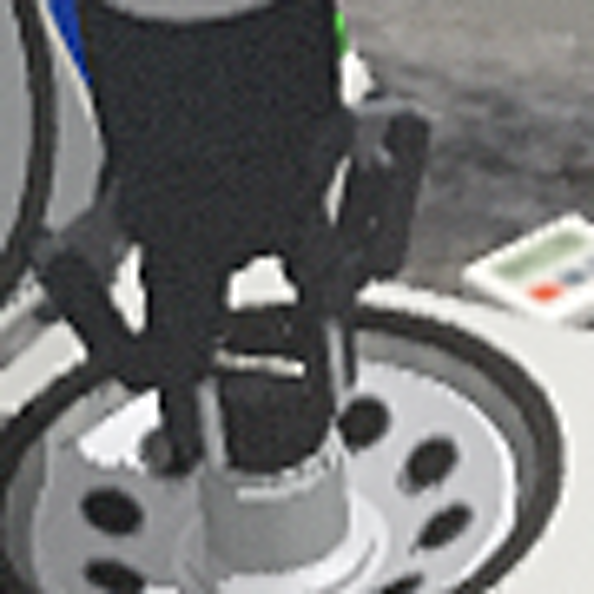

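```bash
python3 -m jog '[[0,0,6,0,0,0,30],[0,0,12,0,0,0,30],[0,0,12,0,0,0,30]]'
python3 -c "
from h import *
s=ctrl.sense();print(s['moment'],s['joints'])"
python3 -m jog '[[0,0,6,0,0,0,30],[0,0,12,0,0,0,30],[0,0,12,0,0,0,30]]'
python3 -c "
from h import *
s=ctrl.sense();print(s['moment'],s['joints'])"
```

```text
clock: 19.52
eef_pos: [0.5539, 0.1208, 0.1464]
tcp_rot: [-0.0, 0.952, -0.308, 0.002]
ft_force: [-0.3, -2.2, 9.6]
gripper_width: 0.0386
[-0.18591404 -0.01914971 -0.01819323] [ 1.51575922e-02  1.43820313e-01  1.83888942e+00 -9.61031744e-04
  1.15564891e+00  2.21154011e+00]
clock: 19.9
eef_pos: [0.5542, 0.1208, 0.1463]
tcp_rot: [-0.0, 0.914, -0.405, 0.002]
ft_force: [0.4, -2.4, 8.6]
gripper_width: 0.0384
[-0.1037053  -0.30237806 -0.18131547] [ 1.51046872e-02  1.43947576e-01  1.83890667e+00 -8.53299060e-04
  1.15472015e+00  2.42096753e+00]
```

```bash
python3 -m jog '[[0,0,4,0,0,0,30],[0,0,8,0,0,0,30],[0,0,8,0,0,0,30]]'
python3 -c "
from h import *
s=ctrl.sense();print(s['moment'],s['joints'])"; python3 tip.py w12.png
```

```text
clock: 20.27
eef_pos: [0.5543, 0.1207, 0.1463]
tcp_rot: [-0.0, 0.884, -0.467, 0.002]
ft_force: [-0.3, -2.6, 9.1]
gripper_width: 0.0384
[-0.09342215 -0.51276875  0.37643469] [ 1.51999347e-02  1.44068585e-01  1.83882372e+00 -1.50774117e-03
  1.15413734e+00  2.55916537e+00]
```

View pics/w12.png

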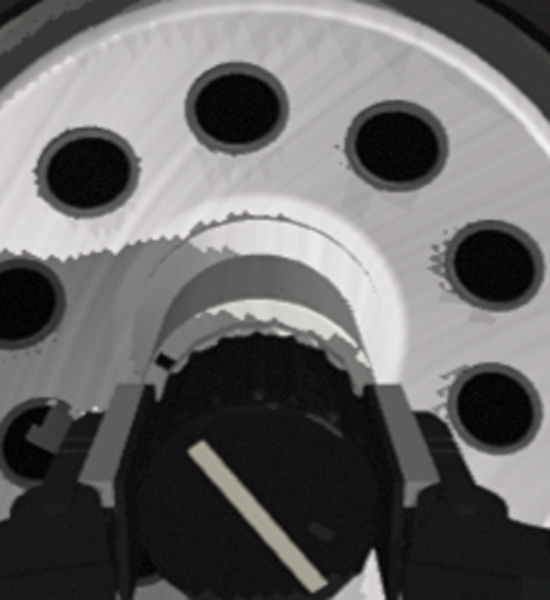

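```bash
python3 -m jog '[[0,0,0,0,0,-0.8,30],[0,0,0,0,0,-0.8,50],[0,0,0,0,0,-0.8,65],[0,0,0,0,0,-0.8,70],[0,0,0,0,0,-0.8,70]]'
python3 -m jog '[[0,0,0,0,0,-15,70],[0,0,0,0,0,-45,70],[0,0,0,0,0,-90,70],[0,0,0,0,0,-130,70],[0,0,0,0,0,-130,70],[0,0,0,0,0,-130,70]]'
python3 - <<'E'
from h import *
c=cap('wrist','w13.png'); P=cloud(c); im=c['color'].astype(int)
m=(np.hypot(P[:,:,0]-.5536,P[:,:,1]-.1205)<.017); print('knob top z wrist',np.median(P[m][:,2]))
c=cap('scene'); cv2.imwrite('pics/s12.png',cv2.resize(c['color'][150:240,150:240],None,fx=6.6,fy=6.6,interpolation=cv2.INTER_CUBIC)[:,:,::-1])
P=cloud(c); m=(np.hypot(P[:,:,0]-.5536,P[:,:,1]-.1205)<.012)&(P[:,:,2]>.15);print('scene',np.median(P[m][:,2]),P[m][:,2].max())
E
```

```text
clock: 20.95
eef_pos: [0.5522, 0.1213, 0.1447]
tcp_rot: [0.0, 0.883, -0.47, -0.0]
ft_force: [0.5, 0.1, 0.2]
gripper_width: 0.0701
clock: 21.7
eef_pos: [0.5524, 0.1213, 0.2754]
tcp_rot: [-0.0, 0.883, -0.47, 0.0]
ft_force: [-0.8, -0.3, -1.1]
gripper_width: 0.0699
knob top z wrist 0.3540542414025387
scene 0.1759095339392731 0.5673534802055527
```

View pics/w13.png

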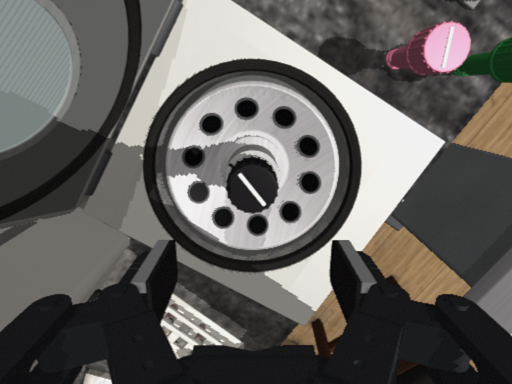

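View pics/s12.png

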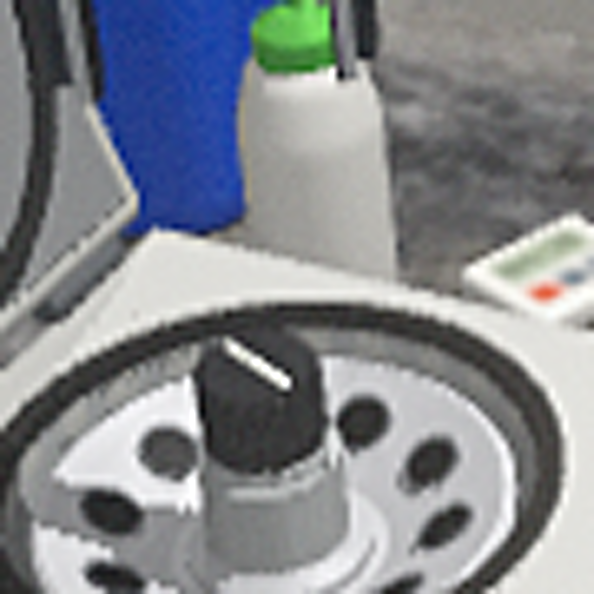

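Run:
```python
from h import *
c=cap('wrist'); P=cloud(c)
m=(np.hypot(P[:,:,0]-.5536,P[:,:,1]-.1205)<.016)&(P[:,:,2]>.15)&(P[:,:,2]<.2); q=P[m]; print('wrist',np.median(q[:,2]))
A=np.c_[q[:,:2],np.ones(len(q))]; print('slope',np.linalg.lstsq(A,q[:,2],rcond=None)[0][:2])
c=cap('scene'); P=cloud(c)
m=(np.hypot(P[:,:,0]-.472,P[:,:,1]+.19)<.05)&(P[:,:,2]>.1)&(P[:,:,2]<.13);print('Tbar',P[m].mean(0),m.sum(),ctrl.sense()['ft_force'])
ctrl.finish_job()
```

```text
wrist 0.17650335397277395
slope [ 0.00530748 -0.00063697]
Tbar [ 0.47187405 -0.18474356  0.11239075] 161 [0.52416568 0.06877806 0.89844089]
the job is handed in; nothing more can be done
```

I took the black-knobbed screw from the stand and lowered it upright into the rotor's well. I felt it touch the thread at about 9 N and screwed it in clockwise, roughly 220° in a single grip. The job was handed in at about 22 s of the 64 s allowed.

**Seating:** the screw sank at the thread's pitch until the flange met the hub. It stopped sinking there, and I turned about 50° more to take up the thread's play. The resisting moment then rose to about 0.38 N m, so I stopped.

**Last checks, with the gripper open and clear:**
- **Height:** the knob's top is at 175.9 mm by the scene camera and 176.5 mm by the wrist camera. Home is 176.0 mm.
- **Upright:** the knob's top is level to about 0.3°.
- **T-handled tool:** still standing, with its bar about 112 mm up in the same place. The green and pink look-alikes were not touched.

**What disagreed:**
- **White line:** the first reading of its angle, -18°, differed from the later -25°. I used -25°.
- **Hub centre:** the scene camera put it about 5 mm off from the wrist and top views. I used the wrist view and then trimmed by about 0.9 mm on a light side force felt in the well.

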